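# Turn the parts carousel to the bearing

## Task

Turn the round parts tray by gently pushing one of its upright dividers with a fingertip, either way round, until the compartment with the ball bearing stands at the fixed index pin, the bearing itself squarely in line with the pin, and leave the tray standing still. The spares stay in their compartments: do not touch or lift them, and leave the other things on the bench alone.

Things in the scene. Friction and masses are not known exactly. Their poses are not given: they have to be found in the camera images.
- base: fixed dark steel foot under the tray, disc 200 mm across, 18 mm high. Origin on the tray's turning axis at bench height. Its own -x axis points from there to the index pin, always on the robot's side of the tray, give or take 35 degrees.
- pin_top (a point): top of the fixed index pin, 60 mm above the bench: a bright steel upright pin, 12 mm in diameter, on a flat steel tongue 36 mm wide that sticks out from under the tray; 168 mm from the tray's axis, 28 mm outside its rim.
- carousel: round grey metal tray, 280 mm across, with six dividers. Turns both ways without stops about its vertical axis and stays where it is left: about 0.25 N m, so 2 to 3 N at 105 mm out; no spring, no coasting if pushed slowly. Origin on the axis at the underside, 20 mm above the bench; inner floor 5 mm above the origin; rim 4 mm thick, its top 20 mm above the origin.
- divider (a point): middle of the top edge of the divider on the tray's own +x axis, 77 mm from the axis, 70 mm above the bench. Six such straight upright aluminium dividers, 4 mm thick, stand like spokes every 60 degrees, from 18 to 136 mm from the axis, making six equal compartments: four hold one spare each, its top at most 53 mm above the bench; two opposite ones are empty.
- hub_top (a point): top of the hub in the middle of the tray, on its axis, 84 mm above the bench; the hub is 40 mm in diameter.
- bearing: the ball bearing to be brought to the pin: flat steel double ring with an open 26 mm bore and balls between the rings, outer diameter 54 mm, 18 mm high, lying loose on the tray's floor about 85 mm from the axis, about in the middle of its compartment. Origin at the centre of its underside.
- fitting: steel hose fitting, upright stepped round part, 36 mm at its collar, 28 mm high, loose in another compartment. Origin at the centre of its underside. Not to be touched.
- relay: black plastic relay, block 30 x 30 x 23 mm with a steel tab on top (28 mm high in all), loose in another compartment. Origin at the centre of its underside. Not to be touched.
- plug: steel flanged plug, flange 44 mm in diameter and 10 mm high, round stem 24 mm in diameter without a hole, 28 mm high in all, loose in another compartment. Origin at the centre of its underside. Not to be touched.
- carton: cardboard box 110 x 90 x 75 mm, loose on the bench to the robot's left of the tray. Origin at the centre of its underside. Leave alone.
- spray_can: upright spray can, 58 mm in diameter, 150 mm high, loose on the bench to the robot's right of the tray. Origin at the centre of its underside. Leave alone.
- wrench: steel wrench lying on the bench to the robot's right of the tray, about 180 mm long along its own x axis. Leave alone.
Things that resemble listed ones, but are neither listed nor needed, are in the scene too. Leave any orange or pink look-alike of the bearing alone.

How it is judged (in metres and radians):
On the way:
1. the tray is being pushed with the fingers (contact force between the fingers and carousel above 0.3 N), for 0.1 s.
At the end, for the whole second after the job is handed in: the bearing's centre lies within 12 mm to either side of the line from the tray's axis to the index pin, on the pin's side of the axis; tray and bearing are at rest; all four spares still lie on the tray's floor (y of bearing in the frame of base between -0.012 and 0.012 m and x of bearing in the frame of base below -0.06 m and angular speed of carousel below 0.03 rad/s and linear speed of bearing below 0.01 m/s and z of bearing in the frame of carousel between 0 and 0.015 m and z of fitting in the frame of carousel between 0 and 0.015 m and z of relay in the frame of carousel between 0 and 0.015 m and z of plug in the frame of carousel between 0 and 0.015 m); the robot touches nothing.
It fails at once if a spare in the tray is touched by the robot (over 1 N) (contact force between any of the fingers, the arm and bearing above 1 N or contact force between any of the fingers, the arm and fitting above 1 N or contact force between any of the fingers, the arm and relay above 1 N or contact force between any of the fingers, the arm and plug above 1 N).
It fails at once if a spare is lifted or leaves the tray (z of any of bearing, fitting, relay, plug in the frame of carousel above 0.02 m or horizontal distance between any of bearing, fitting, relay, plug and carousel above 0.14 m).
It fails at once if the tray is pushed roughly (over 30 N) (contact force between the fingers and carousel above 30 N).
It fails at once if a thing on the bench beside the tray is moved by more than 20 mm (distance of any of carton, spray_can, wrench from where it was at the start of the episode above 0.02 m).
It also fails if it takes over 45 s, if anything falls off the work surface, if the arm or the gripper's body presses on something with over 40 N, if the wrist force passes 120 N, or if a joint passes its speed limit or range.

## Robot

A 6-joint arm with a two-finger parallel gripper is mounted at the origin on the work surface. World frame = base frame: x ahead of the robot, y to its left, z up, the work surface at z = 0. Lengths are in mm, angles in degrees, forces in N, time in s.
With the tool pointing down it reaches from about 325 to 925 mm from the base axis. Payload 3.1 kg.
Tool frame: the origin (TCP) lies at the very end of the fingers, on their centre line; the grasp point (between the pads) lies grasp_offset behind it (grasp_offset is the distance from the TCP to the grasp point, in mm); z points along the fingers, x is the direction in which the jaws open and shut, and the axes are right-handed (so a half turn about z gives the same grasp; the last joint's range is limited). The gripper opens to 85 mm and grips with 20 to 120 N. Pads are 22 mm wide; open, the fingers measure 114 mm over their backs; the gripper's body (76 mm by 85 mm) begins 54 mm behind the grasp point. The pads swing forward as they close: fully open they stand 13 mm farther back than shut.
Start: joints at [56.769, 12.427, 92.441, -0, 75.132, -6.429], TCP at [281.812, 557.872, 231.3] pointing down, gripper open.
Joint ranges: [-157.48, 157.48], [-44.54, 120.13], [17.64, 146.25], [-64.5, 244.5], [7.68, 150.69], [-147.95, 147.95]. Speed limits (degrees/s): [159.86, 159.86, 180, 180, 180, 180].

## Interface

Orientations are given as [roll, pitch, yaw] about the fixed x, y, z axes, in that order (R = Rz(yaw) Ry(pitch) Rx(roll)).
In Python, from station import * gives the robot as it stands. Calls block until the motion is done:
- goto(position, orientation): joint-space move of the TCP to a pose.
- move_l(position, attitude=None, speed=150): straight line of the TCP; attitude=None keeps the orientation; speed is the mean speed in mm/s.
- move_j(angles): joint-space move.
- grip(opening, squeeze=None): finger opening in mm; squeeze is the grip in N (None keeps the last); returns when the fingers have stopped.
- wait(seconds).
- solve_ik(position, orientation): joint angles nearest the present ones, or None.
- get_obs(): the state.
- get_image(name): name is "scene" or "side" or "wrist"; returns the picture (480x640x3 uint8, red, green, blue); there is no depth.
- get_calibration(name): a dict with "fx", "fy", "cx", "cy" (pixels), "R" (3x3) and "t" (3): a world point X has camera coordinates R X + t; the wrist camera has in their place "mount" (4x4, takes a point from camera to tool coordinates, whose origin is the TCP and whose axes are the tool frame's). Camera axes: x right, y down, z forward; pixel columns grow to the right and rows downward; lengths in mm; the calibration is good to about 2 mm. The wrist camera is an equidistant fisheye: a pixel r from the principal point sees the ray r / f radians off the axis. A picture is of the moment at which its call begins: read the wrist's pose just before it. get_calibration takes no time and is no camera call.
A pose or a line that the arm cannot do raises Unreachable and nothing moves.
- sign_off(): hands the job in, once; it reports no verdict.
Trained networks look in the newest picture that a camera, given by its name, has taken for a name from the list of things; names that differ only in an ending like _2 or _b are one class to them, and where a whole thing is asked for, a point or a joint stands for the part that bears it (a point fixed in the world has none). Each returns a list of dicts, best first, with "score" (0 to 1); they miss things now and then, are a little off and sometimes report something else, mostly with a low value. They report only what shows in the picture. A call takes as long as a camera call. They do not tell look-alikes from the thing itself.
- spot_in(name, camera): "extent" ([centre column, centre row, width, height] in pixels, round what is visible of it).
- regions_of(name, camera): "region" (480x640 bool, what is visible of it) and "extent" ([centre column, centre row, width, height] in pixels, round what is visible of it).
The state is a dict: "t": time; "joint_pos": joint angles; "qvel": joint speeds; "effort": joint torques, N m; "tcp_pos": TCP position; "ee_rot": TCP orientation; "wrist_force": force on the tool from outside, world axes, zero at the start; "moment": the same for the moment, N m; "grip_width": finger opening in mm.
Only numpy, scipy, OpenCV 4.12 (cv2) and the standard library are available. Lean on these libraries where they do the work, as an engineer would, in place of code of your own. Each camera call takes 0.05 s, during which the arm holds its last target.

## Working session

There is one attempt and no reset: what is moved stays moved. The work goes in short steps, each a Python script; the robot and the scene stay as the last script left them, time stands still between calls to the robot, and variables do not carry over. Pictures are saved under pics/ and viewed, and the job is handed in when it is done.

```bash
mkdir -p pics; ls; python3 - <<'E'
from station import *
import cv2
for n in ["scene","side","wrist"]:
    im=get_image(n); cv2.imwrite(f"pics/{n}0.png",im[:,:,::-1])
    c=get_calibration(n); print(n,c)
    for k in ["base","pin_top","carousel","hub_top","bearing","divider"]:
        try: print(k,[( [round(float(v)) for v in d["extent"]],round(d["score"],2)) for d in spot_in(k,n)][:4])
        except Exception as e: print(k,e)
o=get_obs();print(o["t"],o["tcp_pos"],o["ee_rot"])
E
```

```text
pics
scene {'fx': 453.5121679876267, 'fy': 453.5121679876267, 'cx': 325.1376159857103, 'cy': 243.9445360679947, 'R': array([[ 0.48027868,  0.87702907,  0.01234527],
       [ 0.5557794 , -0.29340699, -0.77783135],
       [-0.67855851,  0.38043706, -0.62835181]]), 't': array([-228.63789016, -214.52567078, 1312.46084455])}
base [([310, 235, 18, 27], 0.57)]
pin_top [([310, 237, 15, 22], 0.65)]
carousel [([370, 273, 135, 105], 0.66)]
hub_top [([370, 272, 140, 104], 0.62), ([401, 291, 25, 13], 0.23)]
bearing [([338, 216, 24, 14], 0.81), ([247, 292, 28, 25], 0.8), ([373, 196, 24, 10], 0.76), ([372, 273, 138, 105], 0.73)]
divider [([373, 272, 137, 107], 0.73)]
side {'fx': 469.0990703777295, 'fy': 469.0990703777295, 'cx': 320.9647913147658, 'cy': 243.43090451768083, 'R': array([[ 0.82796092, -0.56050067,  0.01788031],
       [-0.32935335, -0.51182599, -0.7934485 ],
       [ 0.45388003,  0.65105542, -0.60837469]]), 't': array([-422.05938179,  236.80160234,  889.17158464])}
base [([281, 281, 32, 33], 0.79)]
pin_top [([280, 280, 31, 31], 0.91)]
carousel [([322, 244, 112, 80], 0.75)]
hub_top [([3
[... 235 characters left out ...]
4431775, 'cx': 319.3392543216447, 'cy': 234.44866128797565, 'mount': array([[ 9.99998449e-01,  1.63293823e-03,  6.60012335e-04,
        -8.59579273e-01],
       [-1.74892577e-03,  9.64932838e-01,  2.62491067e-01,
        -6.58731800e+01],
       [-2.08235879e-04, -2.62491814e-01,  9.64934197e-01,
        -1.41677936e+02],
       [ 0.00000000e+00,  0.00000000e+00,  0.00000000e+00,
         1.00000000e+00]])}
base []
pin_top []
carousel [([126, 455, 58, 48], 0.84)]
hub_top [([124, 452, 58, 52], 0.6)]
bearing [([108, 324, 43, 42], 0.83), ([57, 358, 13, 11], 0.66)]
divider [([127, 455, 55, 50], 0.75)]
1.05 [281.79603632 557.87870018 231.29378895] [-1.79998228e+02  1.36175154e-04  6.31972023e+01]
```

View pics/scene0.png

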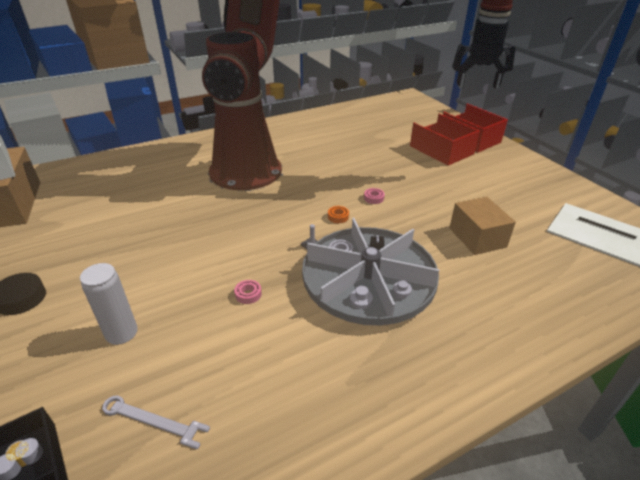

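View pics/side0.png

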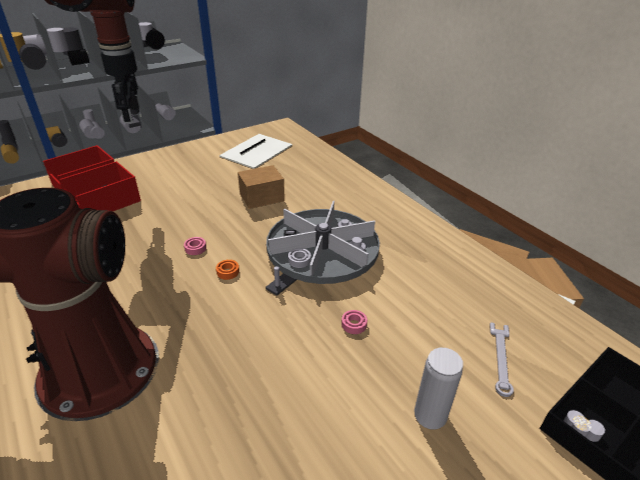

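```bash
python3 - <<'E'
import cv2
im=cv2.imread("pics/scene0.png")[170:345,220:460]; cv2.imwrite("pics/sc.png",cv2.resize(im,None,fx=3.3,fy=3.3,interpolation=2))
im=cv2.imread("pics/side0.png")[180:360,170:410]; cv2.imwrite("pics/si.png",cv2.resize(im,None,fx=3.3,fy=3.3,interpolation=2))
E
```

```text
(no output)
```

View pics/sc.png

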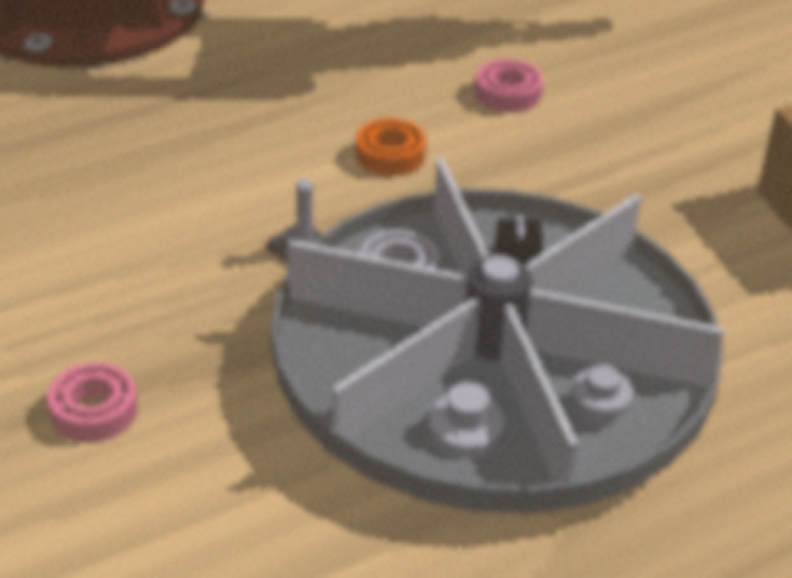

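View pics/si.png

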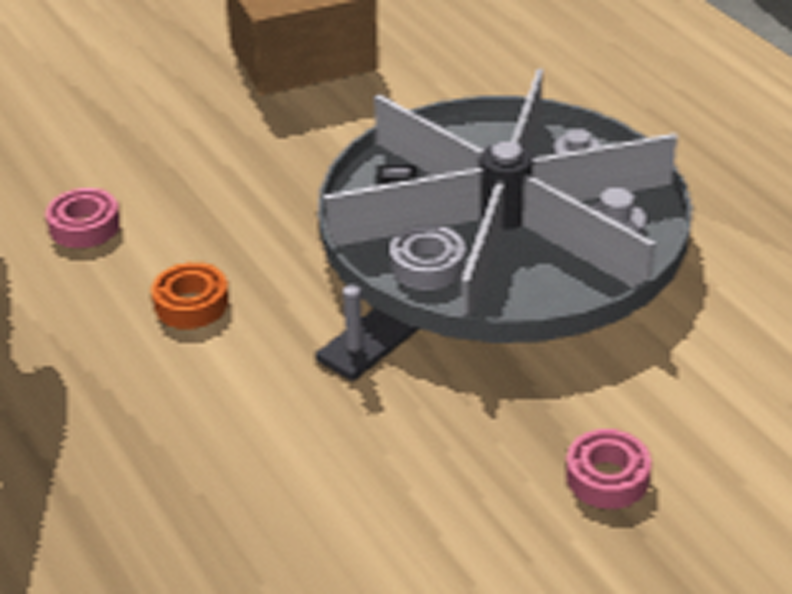

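The side picture shows the steel bearing in the tray at about (300,257), with the pin top at (277,268) and the hub top at (323,225). The other round rings are orange, at side (228,269), and pink, at (195,246) and (355,321). They lie on the bench and are look-alikes. The plug and fitting have solid stems, so the grey open ring in the tray is the bearing. Next I'll measure positions.

```bash
cat > h.py <<'E'
import numpy as np
from station import *
def proj(n,P):
    c=get_calibration(n); P=np.atleast_2d(P)@c["R"].T+c["t"]
    return np.c_[c["fx"]*P[:,0]/P[:,2]+c["cx"],c["fy"]*P[:,1]/P[:,2]+c["cy"]]
def atz(n,uv,z):
    c=get_calibration(n); d=c["R"].T@np.array([(uv[0]-c["cx"])/c["fx"],(uv[1]-c["cy"])/c["fy"],1]); o=-c["R"].T@c["t"]
    return o+d*(z-o[2])/d[2]
def wproj(P,T,R):   # tcp pos, rot matrix
    c=get_calibration("wrist"); M=c["mount"]
    X=(np.atleast_2d(P)-T)@R; X=(X-M[:3,3])@M[:3,:3]
    r=np.linalg.norm(X[:,:2],axis=1); th=np.arctan2(r,X[:,2]); k=th/np.maximum(r,1e-9)
    return np.c_[c["fx"]*X[:,0]*k+c["cx"],c["fy"]*X[:,1]*k+c["cy"]]
def watz(uv,z,T,R):
    c=get_calibration("wrist"); M=c["mount"]
    x=np.array([(uv[0]-c["cx"])/c["fx"],(uv[1]-c["cy"])/c["fy"]]); th=np.linalg.norm(x)
    d=np.r_[x/max(th,1e-9)*np.sin(th),np.cos(th)]
    d=R@(M[:3,:3]@d); o=T+R@M[:3,3]
    return o+d*(z-o[2])/d[2]
E
python3 - <<'E'
from h import *
for n,hub,pin,b in [("side",(323.6,225.5),(276.7,268),(299.7,256)),("scene",(372,251),(312.4,226),(340,245))]:
    H=atz(n,hub,84);P=atz(n,pin,60);B=atz(n,b,43)
    print(n,H.round(),P.round(),B.round(),np.linalg.norm((P-H)[:2]),np.linalg.norm((B-H)[:2]),
     [np.degrees(np.arctan2(*(v-H)[1::-1])).round(1) for v in (P,B)])
# side divider tips (outer top): 
for uv in [(540,72),(675,138),(653,245),(466,275),(327,200),(378,98)]:
    D=atz("side",(170+uv[0]/3.3,180+uv[1]/3.3),70); H=atz("side",(323.6,225.5),84); v=(D-H)[:2]
    print(np.linalg.norm(v).round(),np.degrees(np.arctan2(v[1],v[0])).round(1))
E
```

```text
side [556.  59.  84.] [396.   9.  60.] [472.  35.  43.] 167.48874825079076 87.11732639757592 [np.float64(-162.4), np.float64(-163.6)]
scene [560.  59.  84.] [402.   7.  60.] [471.  39.  43.] 165.97262742254645 91.46494282628383 [np.float64(-161.8), np.float64(-167.2)]
132.0 43.9
133.0 -17.1
135.0 -76.1
129.0 -136.5
135.0 165.2
133.0 104.6
```

```bash
python3 - <<'E'
from h import *
import cv2
from scipy.spatial.transform import Rotation as Ro
goto([470,60,330],[180,0,63])if 0 else goto([470,60,330],[180,0,90])
o=get_obs(); im=get_image("wrist"); cv2.imwrite("pics/w1.png",im[:,:,::-1])
T=np.array(o["tcp_pos"]);R=Ro.from_euler("xyz",o["ee_rot"],degrees=True).as_matrix()
np.savez("w1.npz",T=T,R=R)
print(o["t"],T,o["ee_rot"],o["joint_pos"])
for k in ["pin_top","hub_top","bearing","relay"]:
    for d in spot_in(k,"wrist")[:3]: print(k,np.round(d["extent"],1),round(d["score"],2))
print(wproj([[558,59,84],[399,8,60],[471,36,43]],T,R))
E
```

```text
3.0083 [469.97809897  60.55602064 329.86777719] [-1.79989228e+02 -1.90861759e-02  9.00419004e+01] [-1.16515354e+00 -1.04006390e+01  1.05118732e+02  1.89188272e-02
  8.52930793e+01 -9.12086100e+01]
pin_top [282.1 131.7  40.8  46.4] 0.76
hub_top [322.9 253.7 224.7 220.3] 0.88
bearing [369.5  71.8  43.3  40.8] 0.64
bearing [303.6 197.3  39.2  43.8] 0.61
bearing [145.9 195.8  38.9  41.6] 0.6
relay [368.5 213.6  33.2  33.3] 0.68
[[318.38381416 276.590777  ]
 [272.3075246  131.95909243]
 [298.86129967 193.65973328]]
```

View pics/w1.png

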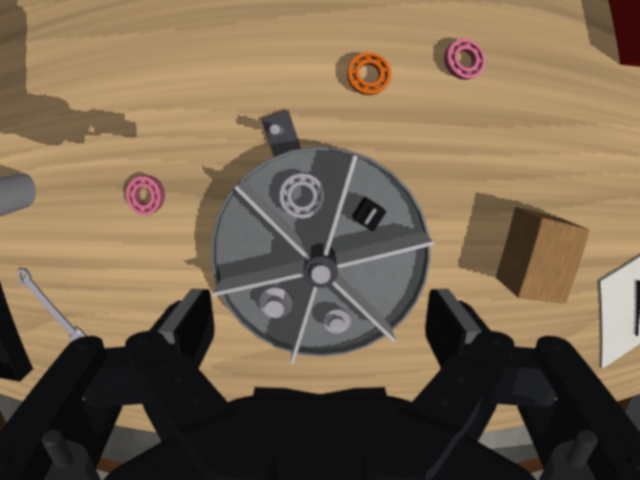

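```bash
python3 - <<'E'
import cv2
im=cv2.imread("pics/w1.png")[100:300,220:440]; cv2.imwrite("pics/w1c.png",cv2.resize(im,None,fx=3,fy=3,interpolation=2))
E
```

```text
(no output)
```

View pics/w1c.png

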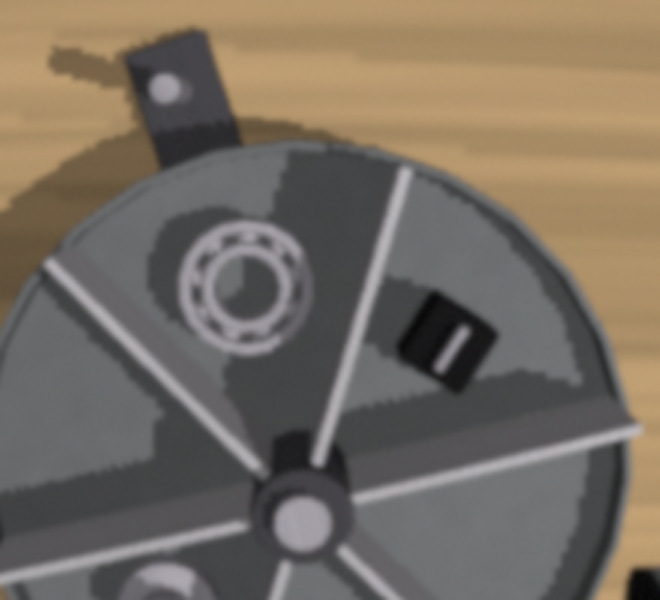

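```bash
cat > m.py <<'E'
from h import *
def meas(hub,pin,b,tips,T,R):
    H=watz(hub,84,T,R);P=watz(pin,60,T,R);B=watz(b,43,T,R)
    a=lambda v:np.degrees(np.arctan2(v[1],v[0])).round(1)
    u=(P-H)[:2];L=np.linalg.norm(u);u/=L;v=(B-H)[:2]
    print("H",H.round(1),"P",P.round(1),"B",B.round(1),"pin r",L.round(1),"ang",a(u),"bear r",np.linalg.norm(v).round(1),a(v),"lateral",(u[0]*v[1]-u[1]*v[0]).round(1))
    for t in tips:
        D=watz(t,70,T,R)-H; print("div",np.linalg.norm(D[:2]).round(1),a(D))
E
python3 - <<'E'
from m import *
z=np.load("w1.npz");f=lambda u,v:(220+u/3,100+v/3)
meas(f(302,522),f(165,88),f(243,287),[f(405,170),f(45,262),f(638,430)],z["T"],z["R"])
E
```

```text
H [554.9  61.5  84. ] P [396.1  11.   60. ] B [473.4  38.5  43. ] pin r 166.6 ang -162.3 bear r 84.7 -164.2 lateral -2.7
div 134.0 164.1
div 134.9 -135.2
div 134.1 103.6
```

The crop confirms the bearing: a steel double ring with balls and an open bore at wrist (301,196). The pin top is at (275,129) and the hub top at (321,274). Distances match the given sizes (pin 166.6 mm against 168, bearing 84.7 mm against 85, divider tips 134 mm against 136). The bearing is about 2° clockwise of the pin line, roughly 2.7 mm to one side. I'll push the divider at -76° a little way counter-clockwise from inside the empty compartment at -106°.

```bash
python3 - <<'E'
from m import *
H=np.array([555.5,61]); a=np.radians(-76); r=np.array([np.cos(a),np.sin(a)]); t=np.array([-r[1],r[0]])
P=lambda d,z:[*(H+105*r-d*t),z]
A=[180,0,104]
grip(0)
goto(P(38,180),A); move_l(P(38,48),speed=100)
wait(.2)
o=get_obs(); f0=np.array(o["wrist_force"]); print(o["t"],o["tcp_pos"],o["ee_rot"],f0.round(2),o["grip_width"])
move_l(P(22,48),speed=40); wait(.1); f0=np.array(get_obs()["wrist_force"])
d=22; hit=None
while d>2:
    d-=1; move_l(P(d,48),speed=12)
    o=get_obs(); f=(np.array(o["wrist_force"])-f0)[:2]@t
    x=(np.array(o["tcp_pos"])[:2]-H-105*r)@t
    print(d,x.round(2),f.round(2))
    if hit is None and f<-1: hit=d
    if hit is not None and hit-d>=3: break
wait(.2)
o=get_obs(); print(o["t"],o["wrist_force"].round(2)-f0.round(2))
import cv2
cv2.imwrite("pics/push.png",get_image("wrist")[:,:,::-1])
E
```

```text
6.5083 [544.49523096 -50.1834985   48.59400914] [1.79940254e+02 2.92856860e-02 1.03998348e+02] [-0.06 -0.07  0.61] 0.5918160189291505
21 -21.05 -0.3
20 -19.93 0.02
19 -18.94 -0.27
18 -17.91 0.31
17 -16.93 0.1
16 -15.96 -0.37
15 -14.91 0.92
14 -13.91 -0.24
13 -12.94 -0.28
12 -12.27 -0.88
11 -11.4 -2.12
10 -10.06 -2.14
9 -8.93 -1.46
8 -7.95 -1.18
10.8583 [-1.23  0.09 -1.1 ]
```

View pics/push.png

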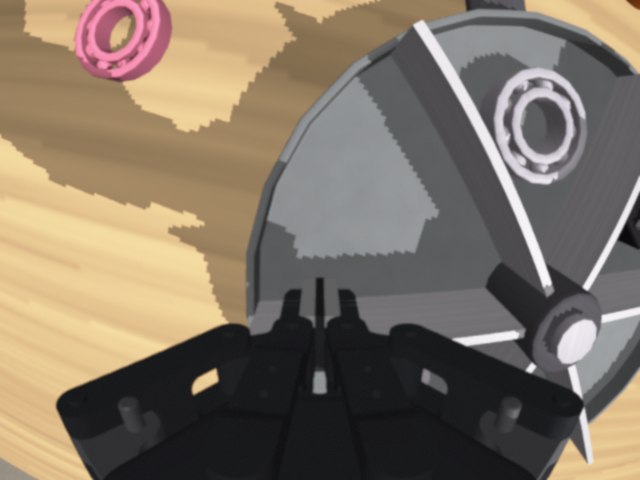

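The picture shows the fingertips at about (320,285) against the divider in the empty compartment, and the bearing untouched at (540,125). Contact built up to 2 N, which is the tray's expected friction. Now I'll back off, rise and measure again from above.

```bash
python3 - <<'E'
from m import *
import cv2
from scipy.spatial.transform import Rotation as Ro
o=get_obs();p=np.array(o["tcp_pos"]);a=np.radians(14)
q=p-30*np.array([np.cos(a),np.sin(a),0]);move_l(list(q),speed=60)
move_l([q[0],q[1],180],speed=150); goto([450,40,300],[180,0,90]); wait(.3)
o=get_obs(); im=get_image("wrist"); cv2.imwrite("pics/w2.png",im[:,:,::-1])
T=np.array(o["tcp_pos"]);R=Ro.from_euler("xyz",o["ee_rot"],degrees=True).as_matrix()
np.savez("w2.npz",T=T,R=R); print(o["t"],T)
print(wproj([[555,61,84],[396.5,10,60],[473,37,43]],T,R))
cv2.imwrite("pics/w2c.png",cv2.resize(im[90:290,220:440,::-1],None,fx=3,fy=3,interpolation=2))
s=get_image("side");cv2.imwrite("pics/s2c.png",cv2.resize(s[180:360,170:410,::-1],None,fx=3.3,fy=3.3,interpolation=2))
E
```

```text
13.6333 [449.93018929  39.49408707 298.62584199]
[[340.28959524 302.85883774]
 [291.14270944 149.03492673]
 [317.73744202 218.55551585]]
```

View pics/w2c.png

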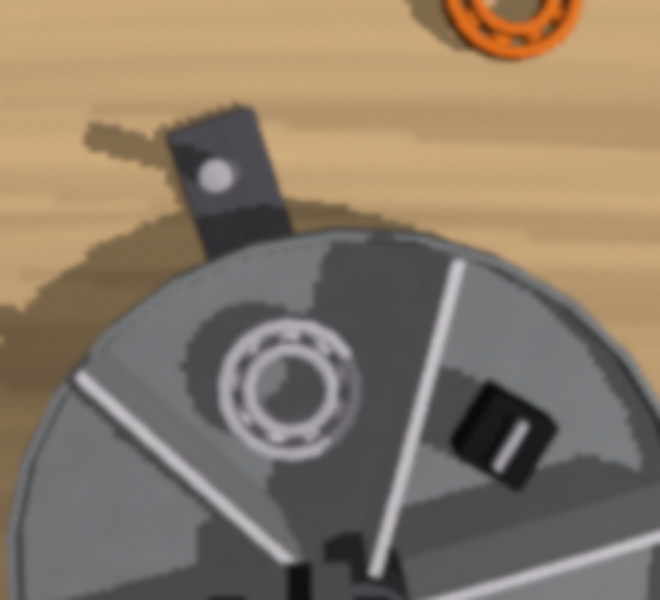

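View pics/s2c.png

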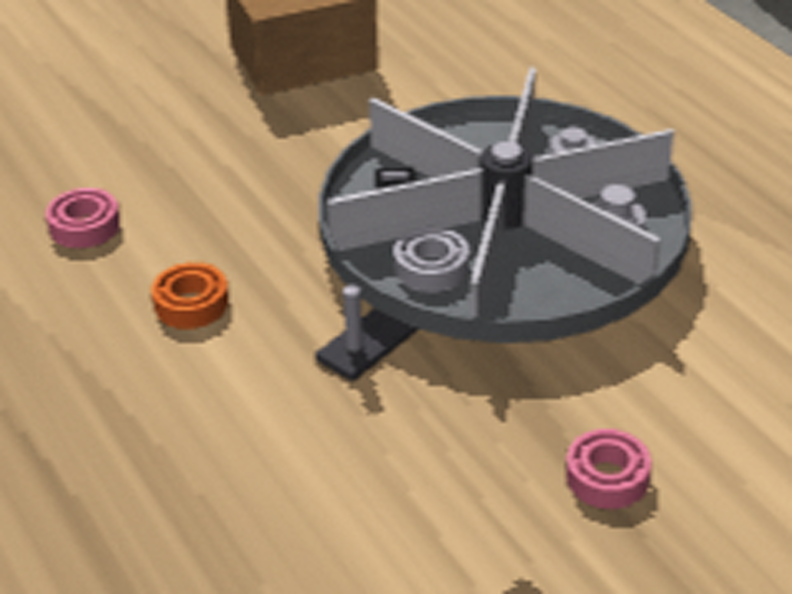

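```bash
python3 - <<'E'
from m import *
z=np.load("w2.npz");f=lambda u,v:(220+u/3,90+v/3);T,R=z["T"],z["R"]
h=wproj([[555,61.3,84]],T,R)[0]
meas(h,f(216,175),f(288,389),[f(460,262),f(78,375)],T,R)
g=lambda u,v:(170+u/3.3,180+v/3.3)
H=atz("side",g(507,150),84);P=atz("side",g(352,290),60);B=atz("side",g(431,252),43)
u=(P-H)[:2]/np.linalg.norm((P-H)[:2]);v=(B-H)[:2];print("side",H,P,B,u[0]*v[1]-u[1]*v[0])
E
```

```text
H [555.   61.3  84. ] P [395.8  10.9  60. ] B [474.2  35.1  43. ] pin r 167.0 ang -162.4 bear r 84.9 -162.0 lateral 0.6
div 134.6 166.4
div 134.6 -133.1
side [555.84507128  59.28812881  84.        ] [396.1353646    9.01030152  60.        ] [473.13544917  32.3562442   43.        ] 0.8529987176774156
```

Both views agree: the bearing is 0.6 mm off the pin line by the wrist camera and 0.9 mm by the side camera. The arm is clear, so I'm handing in.

```bash
python3 -c "
from station import *
o=get_obs();print(o['t'],abs(o['qvel']).max());sign_off()"
```

```text
13.7333 0.4344672416004818
the job is handed in; nothing more can be done
```

I turned the tray about 2° counter-clockwise so the bearing lines up with the index pin, and handed the job in at 13.7 s. The handover gives no verdict.

- **Start:** the bearing was already only about 2.7 mm off the line from the axis to the pin.
- **Push:** I used the closed fingertips on one divider, from inside an empty compartment. The wrist sensor read at most about 2 N, against the 30 N limit.
- **Last checks:** after backing off, the bearing was 0.6 mm off the line by the wrist camera and 0.9 mm by the side camera, against the 12 mm allowed. In the wrist view it lay 85 mm from the axis, on the pin's side. The hub was hidden in that view, so I used its position from the earlier picture.
- **Spares and bench:** all four spares still lay in their compartments, and the arm was clear of everything. I kept well away from the carton, spray can and wrench, but did not measure their positions again afterwards.

The two cameras' absolute positions differed by 2–3 mm, which is about the calibration error. No check failed.

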